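Seat the long lid template on the marking jig

TASK

Pick up the long boxwood lid template by the grip bar on its top and set it over the two pins of the marking jig: keep it level and lower it, do not drop it, until it lies flat on the walnut lid blank with a pin through each hole, then let go. Leave the short template where it lies.

Things in the scene. Friction and masses are not known exactly. Their poses are not given: they have to be found in the camera images.
- long_template: Pale boxwood plate 200 x 80 x 12 mm, flat on the bench, two 24 mm round through holes on its long centre line 150 mm apart (x = -75, +75 mm). Grip bar on the middle of its top: 50 mm along x, 22 mm wide, 36 mm high, so 48 mm above the underside. Same after a half turn. About 0.2 kg. Origin: centre of underside; x along the length, z up. May lie left, right or in the middle.
- jig: Fixed aluminium plate 240 x 110 x 15 mm; on its middle a fixed walnut lid blank, a disc 104 mm across, its top 25 mm above the bench (the template's seat). Two dark steel pins 150 mm apart (x = -75, +75 mm): 14 mm thick up to 45 mm above the bench, tapering to 6 mm at the tips, 70 mm up. Origin: centre of underside, on the bench; x along the line of pins, z up. Left, right or middle.
- short_template: The short lid template, not wanted: a boxwood plate 140 x 80 mm, 12 mm thick, with the same grip bar but its two 24 mm holes only 84 mm apart. About 0.16 kg. Origin: centre of the underside; x along the length, z up.
Mind the look-alikes: they are no part of the job. Leave any blue or pink look-alike of the long_template alone.

How it is judged:
On the way:
1. the long template is held level above the jig, over the pins' tips (z of long_template in the frame of jig above 0.062 m and horizontal distance between long_template and jig below 0.04 m and angle between long_template's own z axis and vertical below 0.26 rad), for 0.1 s.
At the end, for the whole second after the job is handed in: The long template rests still on the blank, a pin through each hole: underside within 6 mm of the blank's top, centre within 12 mm of the jig's, length within 10 degrees of the line of pins, tilt under 6 degrees. The short template is within 30 mm of its start (z of long_template in the frame of jig between 0.018 and 0.031 m and horizontal distance between long_template and jig below 0.012 m and angle between the x axis of long_template and the x axis of jig, either way round below 0.175 rad and angle between long_template's own z axis and vertical below 0.1 rad and linear speed of long_template below 0.02 m/s and distance of short_template from where it was at the start of the episode below 0.03 m); the robot touches nothing.
It fails at once if the long template is tipped more than 25 degrees (angle between long_template's own z axis and vertical above 0.436 rad).
It fails at once if the long template is dropped onto the jig (faster than 0.6 m/s over the pins) (horizontal distance between long_template and jig below 0.06 m and z of long_template in the frame of jig below 0.08 m and linear speed of long_template above 0.6 m/s).
It also fails if it takes over 40 s, if anything falls off the work surface, if the arm or the gripper's body presses on something with over 40 N, if the wrist force passes 120 N, or if a joint passes its speed limit or range.

ROBOT

A 7-joint arm with a two-finger parallel gripper is mounted at the origin on the work surface. World frame = base frame: x ahead of the robot, y to its left, z up, the work surface at z = 0. Lengths are in m, angles in rad, forces in N, time in s.
With the tool pointing down it reaches from about 0.425 to 0.875 m from the base axis. Payload 4.7 kg.
Tool frame: the origin (TCP) lies midway between the tips of the shut fingers; the grasp point (between the pads) lies 19 mm behind it; z points along the fingers, y is the line along which they close (so a half turn about z gives the same grasp; the last joint's range is limited). The gripper opens to 87 mm and grips with 3 to 60 N. Pads are 19 mm wide; open, the fingers measure 117 mm over their backs; the gripper's body (75 mm by 190 mm) begins 51 mm behind the grasp point.
Start: joints at [1.206, 0.321, -0.07, 1.45, 0.023, 1.371, -0.057], TCP at [0.24, -0.604, 0.223] pointing down, gripper open.
Joint ranges: [-2.86, 2.86], [-0.3, 2.09], [-1.38, 1.24], [0.06, 2.45], [-1.56, 4.7], [0.09, 2.05], [-2.69, 2.69]. Speed limits (rad/s): [2.57, 2.57, 3.14, 3.14, 3.14, 3.14, 3.14].

INTERFACE

Orientations are given as a rotation vector (axis times angle).
In Python, from plant import r gives the robot as it stands.
- The arm moves only by the tool servo_tool, never from a script. Its argument "rows" is a list of rows, each an object of numbers: "x", "y", "z": the shift along the tool's x, y, z in units of 50 mm (1.0 is 50 mm); "wx", "wy", "wz": the turn, a rotation vector about the tool's x, y, z in units of 8 degrees (1.0 is 8 degrees); "gripper": the gripper command: -1 is fully open, 1 is shut, values between are in proportion. In form: [{"x": .., "y": .., "z": .., "wx": .., "wy": .., "wz": .., "gripper": ..}, ...]. A call has 1 to 10 rows; each row shifts and turns the commanded pose from where the row before left it, along the tool's axes as they then stand; what a row does not reach is not made up. A row lasts 1/10 s, in which the tool goes at most 50 mm and 8.59 degrees, less where a joint would pass 70% of its speed; a pose out of reach is approached as far as the arm can. A call is refused whole if a number of a shift passes 1 or a number of a turn 1, either way. A call with a gripper value outside its range is refused whole. The fingers move at their own pace and stop on an object; "grip_force" is the grip in N (left out, the last holds). Time passes only in rows, so rows that do not move let the fingers close. It gives the time, the measured TCP pose, the force, the opening and the grip force at its end, in the units of the state.
- r.state(): the state, without advancing time (a new reading comes with each control period).
- r.camera(name): name is "scene" or "top" or "wrist"; returns a dict with "img" (480x640x3 uint8, red, green, blue), "range_z" (480x640 float32, m along the optical axis (not along the pixel's ray), 0 where there is no reading), "camera_matrix" (3x3 intrinsics, pixels), "k1" (the pictures are not rectified: a ray, as slopes to the right and down, at radius r is drawn at 1 + k1 r^2 times it, then the intrinsics apply), "eye" and "orientation" of the camera in the world. Camera axes: x right, y up, looking along -z (the intrinsics and any distortion apply to the point x, -y, -z); pixel columns grow to the right and rows downward; lengths in m; the calibration is good to about 2 mm. A picture is of the moment at which its call begins.
- r.hand_in(): hands the job in; it is judged then, once.
The state is a dict: "time": time; "qpos": joint angles; "qd": joint speeds; "effort": joint torques, N m; "eef_pos": TCP position; "ee_rot": TCP orientation; "force": force on the tool from outside, world axes, zero at the start; "wrist_torque": the same for the moment, N m; "finger_gap": opening from 0.0 (shut) to 1.0 (fully open); "grip_force": force on a finger pad.
Only numpy, scipy, OpenCV 4.12 (cv2) and the standard library are available. Lean on these libraries where they do the work, as an engineer would, in place of code of your own. Each camera call takes 0.05 s, during which the arm holds its last target. There are 200 camera calls.

## Working session

There is one attempt and no reset: what is moved stays moved. The work goes in short steps, Python scripts to look and compute and a tool call to move; the robot and the scene stay as the last step left them, time stands still between calls to the robot, and variables do not carry over. Pictures are saved under pics/ and viewed, at most 10 in all, crops included, and the job is handed in when it is done.

Besides the shell and the picture viewer there is one more tool, called after ">>>" in YAML: its name, and indented under it one key for each argument. servo_tool: Moves the arm, as the interface text tells. Its arguments: {"type":"object","properties":{"rows":{"type":"array"},"grip_force":{"type":"number"}},"required":["rows"]}

```bash
mkdir -p pics; ls; cat > h.py <<'E'
import numpy as np, cv2
from scipy.spatial.transform import Rotation as R
from plant import r
def rot(o):
    o=np.array(o,float)
    if o.shape==(3,3): return o
    return R.from_rotvec(o).as_matrix() if o.size==3 else R.from_quat(o).as_matrix()
def rays(c,uv):
    K=np.array(c["camera_matrix"]); uv=np.atleast_2d(np.array(uv,float))
    d=(uv-[K[0,2],K[1,2]])/[K[0,0],K[1,1]]
    s=d.copy()
    for _ in range(20): s=d/(1+c["k1"]*(s**2).sum(1,keepdims=True))
    return np.c_[s[:,0],-s[:,1],-np.ones(len(s))]@rot(c["orientation"]).T
def onplane(c,uv,z):
    D=rays(c,uv); e=np.array(c["eye"]); return e+D*((z-e[2])/D[:,2])[:,None]
def pts(c,uv):
    uv=np.atleast_2d(uv).astype(int); return np.array(c["eye"])+rays(c,uv)*c["range_z"][uv[:,1],uv[:,0]][:,None]
def save(c,n): cv2.imwrite("pics/"+n,c["img"][:,:,::-1])
E
python3 - <<'E'
from h import *
for n in("top","scene"):
    c=r.camera(n); save(c,n+"0.png"); print(n,c["eye"],c["orientation"],c["camera_matrix"],c["k1"])
print(r.state())
E
```

```text
pics
top [ 0.38348651 -0.12478153  1.28554962] [ 0.06358379 -0.04031076 -1.57447767] [[483.99201499   0.         321.66483194]
 [  0.         483.99201499 244.47386124]
 [  0.           0.           1.        ]] -0.03559644339985206
scene [ 1.4354765  -0.06373148  1.05528331] [0.56421595 0.6121199  1.52461299] [[580.77910871   0.         323.08816114]
 [  0.         580.77910871 240.67306812]
 [  0.           0.           1.        ]] 0.05617279470739557
{'time': 0.1, 'qpos': array([ 1.20609472,  0.32176293, -0.07007685,  1.45155477,  0.02261646,
        1.37075885, -0.05688919]), 'qd': array([ 0.00123671, -0.00124453, -0.00070953, -0.00285596,  0.00064068,
       -0.00083275, -0.00037379]), 'effort': array([ 4.34999274e-04, -4.92569304e+01, -4.05523963e-01, -3.13403070e+01,
       -6.41196314e-02,  3.94291466e-02,  1.08230111e-04]), 'eef_pos': array([ 0.24014204, -0.60349434,  0.22156079]), 'ee_rot': array([-3.08378853e+00, -5.91212965e-01,  6.69462932e-04]), 'force': array([-0.73739453,  0.13578068, -0.2240428 ]), 'wrist_torque': array([-0.01563474,  0.03702246, -0.02600018]), 'grip_force': 0.0, 'finger_gap': 1.0005079731913535}
```

View pics/top0.png

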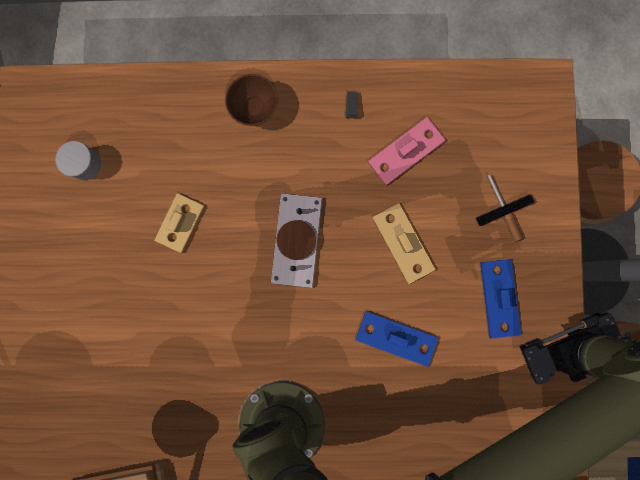

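View pics/scene0.png

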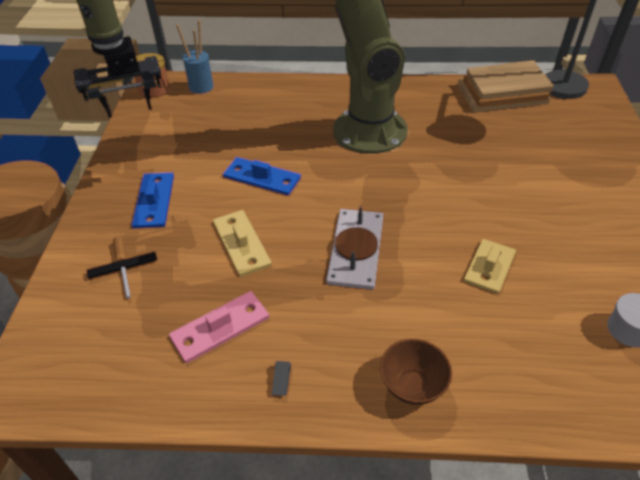

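Candidates: the pale long plate in top (405,243), the pale short plate (180,222), pink (407,150), blue (397,338) and blue (501,298). By description (pale, hole spacing 150 mm) I choose (405,243). The jig is at (297,241), with pins near (299,211) and (293,268).

```bash
cat > m.py <<'E'
from h import *
def rect(P):
    P=P[:,:2]; (c,(w,h),a)=cv2.minAreaRect((P*1000).astype(np.float32))
    if w<h: w,h,a=h,w,a+90
    return np.array(c)/1000,w,h,(a+90)%180-90
def pale(c):
    hsv=cv2.cvtColor(c["img"],cv2.COLOR_RGB2HSV)
    return hsv,cv2.inRange(hsv,(18,60,120),(32,170,255))
E
python3 - <<'E'
from m import *
c=r.camera("top"); hsv,m=pale(c)
for p in [(390,222),(180,205),(297,241),(312,270),(350,300)]: print(p,hsv[p[1],p[0]])
cs,h=cv2.findContours(m,cv2.RETR_CCOMP,cv2.CHAIN_APPROX_NONE)
for i,k in enumerate(cs):
    A=cv2.contourArea(k)
    if h[0][i][3]<0 and A>500:
        print("plate",k.reshape(-1,2).mean(0),A,rect(onplane(c,k.reshape(-1,2),.012)))
        H=[]
        for j,q in enumerate(cs):
            if h[0][j][3]==i and cv2.contourArea(q)>15:
                M=cv2.moments(q);u=[M['m10']/M['m00'],M['m01']/M['m00']];p=onplane(c,[u],.012)[0];print("  hole",u,cv2.contourArea(q),p)
g=cv2.inRange(hsv,(0,0,90),(179,70,255)); g[:150]=0; g[330:]=0; g[:,:250]=0; g[:,350:]=0
cs,_=cv2.findContours(g,cv2.RETR_EXTERNAL,cv2.CHAIN_APPROX_NONE)
k=max(cs,key=cv2.contourArea); print("jig",rect(onplane(c,k.reshape(-1,2),.015)))
for v,u in[(299,211),(297,241),(390,222),(404,240)]: print(pts(c,[(v,u)]))
cv2.imwrite("pics/crop.png",cv2.resize(c["img"][180:300,250:450,::-1],None,fx=4,fy=4))
E
```

```text
(390, 222) [ 12 151  71]
(180, 205) [ 18 116 180]
(297, 241) [ 11 145  72]
(312, 270) [168  19 164]
(350, 300) [ 12 147 142]
plate [404.83185841 243.40707965] 1996.0 (array([ 0.47027808, -0.3208887 ]), 198.90982055664062, 80.24903106689453, 27.717004776000977)
  hole [416.7376344086021, 268.2021505376344] 77.5 [ 0.4042147  -0.35542806  0.012     ]
  hole [389.5925925925926, 218.08024691358025] 81.0 [ 0.53689949 -0.28593198  0.012     ]
plate [179.86614173 222.9015748 ] 959.0 (array([0.5282384 , 0.27461151]), 138.40843200683594, 79.50871276855469, -25.148170471191406)
jig (array([ 0.48008533, -0.03921866]), 239.4014129638672, 110.89192199707031, -6.326881408691406)
[[ 0.55085745 -0.04912744  0.05780587]]
[[ 0.47662463 -0.04161819  0.02187576]]
[[ 0.52816857 -0.28878423 -0.00307215]]
[[ 0.47572842 -0.31709318  0.05056944]]
```

View pics/crop.png

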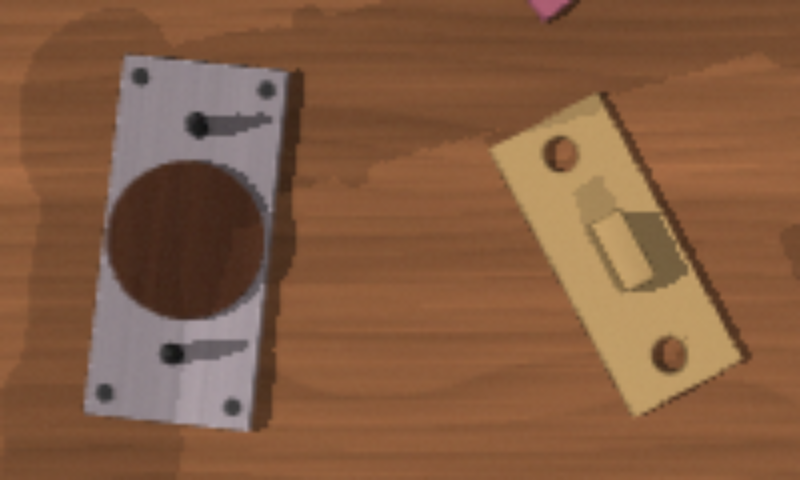

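The crop shows the pale plate with holes at crop (561,153) and (669,354), measured 149.8 mm apart, so it is the long template. The jig pins are at crop (197,124) and (172,353). Next I move above the template.

```bash
cat > go.py <<'E'
import sys
from h import *
def delta(x,y,z,yaw):
    s=r.state(); T=rot(s["ee_rot"]); a=np.radians(yaw)
    G=np.array([[np.cos(a),np.sin(a),0],[np.sin(a),-np.cos(a),0],[0,0,-1]])
    d=T.T@(np.array([x,y,z])-s["eef_pos"])
    w=np.degrees(R.from_matrix(T.T@G).as_rotvec())
    np.set_printoptions(precision=3,suppress=True)
    print("t",s["time"],"shift units",d/.05,"turn units",w/8,"yaw",np.degrees(np.arctan2(T[1,0],T[0,0])),"F",s["force"],"gap",s["finger_gap"],"q",s["qpos"])
if __name__=="__main__": delta(*map(float,sys.argv[1:5]))
E
python3 go.py .4703 -.3209 .20 27.6
```

```text
t 0.15 shift units [ 6.367 -3.549  0.439] turn units [-0.011 -0.    -0.737] yaw 21.703709238783702 F [ 0.136 -0.367  0.028] gap 0.9993522819572156 q [ 1.206  0.322 -0.07   1.451  0.023  1.371 -0.057]
```

>>> servo_tool:
  rows:
    - {"x":0.4,"y":-0.2,"gripper":-1}
    - {"x":0.7,"y":-0.4,"gripper":-1}
    - {"x":0.75,"y":-0.42,"gripper":-1}
    - {"x":0.75,"y":-0.42,"gripper":-1}
    - {"x":0.75,"y":-0.42,"z":0.1,"gripper":-1}
    - {"x":0.75,"y":-0.42,"z":0.1,"gripper":-1}
    - {"x":0.75,"y":-0.42,"z":0.1,"gripper":-1}
    - {"x":0.75,"y":-0.42,"z":0.1,"gripper":-1}
    - {"x":0.5,"y":-0.3,"gripper":-1}
    - {"x":0.25,"y":-0.1,"gripper":-1}

```text
$.rows[0]: bad value
```

>>> servo_tool:
  rows:
    - {"wz":-0.4,"gripper":-1}
    - {"wz":-0.3,"gripper":-1}
    - {"gripper":-1}
    - {"gripper":-1}

```text
$.rows[0]: bad value
```

```bash
python3 - <<'E'
from m import *
from go import delta
c=r.camera("wrist"); save(c,"w1.png"); hsv,m=pale(c); print(c["eye"])
cs,h=cv2.findContours(m,cv2.RETR_CCOMP,cv2.CHAIN_APPROX_NONE)
for i,k in enumerate(cs):
    if cv2.contourArea(k)>300:
        M=cv2.moments(k);u=[M['m10']/M['m00'],M['m01']/M['m00']]
        print(h[0][i][3],u,cv2.contourArea(k),onplane(c,[u],.012)[0], rect(onplane(c,k.reshape(-1,2),.012)))
delta(.4703,-.3209,.2,27.6)
E
```

```text
[ 0.30306071 -0.57933704  0.38365601]
-1 [518.0660480349345, 313.0476710334789] 916.0 [ 0.224348  -0.8633615  0.012    ] (array([ 0.2228002 , -0.86005658]), 80.73733520507812, 38.90837097167969, 32.251441955566406)
-1 [152.03590425531914, 5.004875886524823] 752.0 [ 0.38036131 -0.36289902  0.012     ] (array([ 0.38121835, -0.37004364]), 83.96613311767578, 12.45898151397705, -69.15917587280273)
t 0.2 shift units [ 6.367 -3.551  0.441] turn units [-0.008  0.    -0.737] yaw 21.70671573883806 F [-0.521  0.335  0.482] gap 0.9998718318360984 q [ 1.206  0.322 -0.07   1.451  0.023  1.371 -0.057]
```

View pics/w1.png

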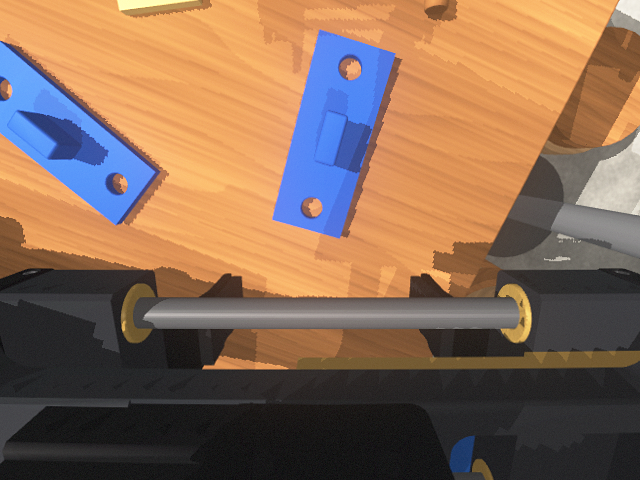

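The moves were refused, so the arm hasn't moved; the wrist view still shows the start, with blue plates at (335,135) and (75,130). I'll resend the rows with every key filled in.

>>> servo_tool:
  rows:
    - {"x":0.4,"y":-0.2,"z":0,"wx":0,"wy":0,"wz":0,"gripper":-1}
    - {"x":0.7,"y":-0.4,"z":0,"wx":0,"wy":0,"wz":0,"gripper":-1}
    - {"x":0.75,"y":-0.42,"z":0,"wx":0,"wy":0,"wz":0,"gripper":-1}
    - {"x":0.75,"y":-0.42,"z":0,"wx":0,"wy":0,"wz":0,"gripper":-1}
    - {"x":0.75,"y":-0.42,"z":0.1,"wx":0,"wy":0,"wz":0,"gripper":-1}
    - {"x":0.75,"y":-0.42,"z":0.1,"wx":0,"wy":0,"wz":0,"gripper":-1}
    - {"x":0.75,"y":-0.42,"z":0.1,"wx":0,"wy":0,"wz":-0.2,"gripper":-1}
    - {"x":0.75,"y":-0.42,"z":0.1,"wx":0,"wy":0,"wz":-0.2,"gripper":-1}
    - {"x":0.5,"y":-0.3,"z":0,"wx":0,"wy":0,"wz":-0.2,"gripper":-1}
    - {"x":0.25,"y":-0.1,"z":0,"wx":0,"wy":0,"wz":-0.1,"gripper":-1}

```text
time: 1.2
eef_pos: [0.4691, -0.3169, 0.2024]
ee_rot: [-3.05, -0.75, -0.001]
force: [-0.4, -0.3, -0.2]
finger_gap: 1.001
grip_force: 0.0
```

```bash
cat > w.py <<'E'
from m import *
def look(name,zt):
    c=r.camera("wrist"); save(c,name); hsv,m=pale(c)
    cs,h=cv2.findContours(m,cv2.RETR_CCOMP,cv2.CHAIN_APPROX_NONE)
    for i,k in enumerate(cs):
        if cv2.contourArea(k)>300:
            M=cv2.moments(k);u=[M['m10']/M['m00'],M['m01']/M['m00']]
            print(h[0][i][3]>=0,np.round(u),cv2.contourArea(k),onplane(c,[u],zt)[0], rect(onplane(c,k.reshape(-1,2),zt)))
    return c
E
python3 - <<'E'
from w import *
from go import delta
look("w2.png",.012)
delta(.4703,-.3209,.10,27.6)
E
```

```text
False [518. 313.] 926.5 [ 0.48276825 -0.56183787  0.012     ] (array([ 0.48097333, -0.55919171]), 77.30509948730469, 36.54108428955078, 41.25056076049805)
False [330. 210.] 12134.0 [ 0.48796886 -0.31330678  0.012     ] (array([ 0.47989807, -0.31749554]), 181.15069580078125, 80.29790496826172, 27.654125213623047)
True [330. 155.] 473.0 [ 0.53790083 -0.28683989  0.012     ] (array([ 0.53761792, -0.28675821]), 25.014577865600586, 24.258499145507812, -17.82372283935547)
t 1.25 shift units [-0.038  0.08   2.052] turn units [-0.004 -0.012  0.012] yaw 27.69325049347513 F [ 1.219  1.434 -0.326] gap 0.9992144924667327 q [ 0.827  0.171 -0.312  1.682  0.053  1.297 -0.583]
```

View pics/w2.png

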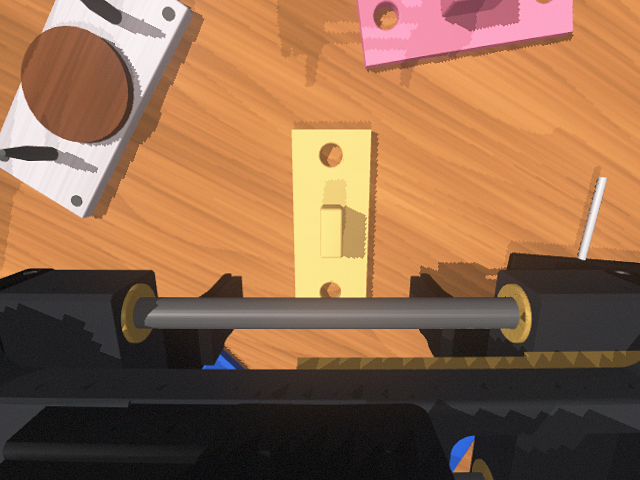

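The wrist view shows the pale plate with its hole at (330,155) and bar at (331,231), aligned with the tool. It puts the centre at about (0.471,-0.321), which agrees with the top view. I lower onto the bar.

>>> servo_tool:
  rows:
    - {"x":0,"y":0.08,"z":0.3,"wx":0,"wy":0,"wz":0,"gripper":-1}
    - {"x":0,"y":0.01,"z":0.5,"wx":0,"wy":0,"wz":0,"gripper":-1}
    - {"x":0,"y":0,"z":0.5,"wx":0,"wy":0,"wz":0,"gripper":-1}
    - {"x":0,"y":0,"z":0.5,"wx":0,"wy":0,"wz":0,"gripper":-1}
    - {"x":0,"y":0,"z":0.5,"wx":0,"wy":0,"wz":0,"gripper":-1}
    - {"x":0,"y":0,"z":0.4,"wx":0,"wy":0,"wz":0,"gripper":-1}
    - {"x":0,"y":0,"z":0.4,"wx":0,"wy":0,"wz":0,"gripper":-1}
    - {"x":0,"y":0,"z":0.3,"wx":0,"wy":0,"wz":0,"gripper":-1}
    - {"x":0,"y":0,"z":0.2,"wx":0,"wy":0,"wz":0,"gripper":-1}
    - {"x":0,"y":0,"z":0,"wx":0,"wy":0,"wz":0,"gripper":-1}

```text
time: 2.25
eef_pos: [0.4675, -0.325, 0.0207]
ee_rot: [-3.052, -0.738, 0.004]
force: [0.7, 0.7, -0.4]
finger_gap: 1.0
grip_force: 0.0
```

```bash
python3 go.py .4713 -.3214 .018 27.6
```

```text
t 2.25 shift units [ 0.1   -0.029  0.054] turn units [-0.018  0.013 -0.049] yaw 27.20536306077346 F [ 0.66   0.667 -0.385] gap 1.0000460022416886 q [ 0.811  0.355 -0.291  1.852  0.123  0.955 -0.631]
```

>>> servo_tool:
  grip_force: 35
  rows:
    - {"x":0.1,"y":-0.03,"z":0.04,"wx":0,"wy":0,"wz":-0.05,"gripper":-1}
    - {"x":0,"y":0,"z":0,"wx":0,"wy":0,"wz":0,"gripper":-1}
    - {"x":0,"y":0,"z":0,"wx":0,"wy":0,"wz":0,"gripper":1}
    - {"x":0,"y":0,"z":0,"wx":0,"wy":0,"wz":0,"gripper":1}
    - {"x":0,"y":0,"z":0,"wx":0,"wy":0,"wz":0,"gripper":1}
    - {"x":0,"y":0,"z":0,"wx":0,"wy":0,"wz":0,"gripper":1}
    - {"x":0,"y":0,"z":0,"wx":0,"wy":0,"wz":0,"gripper":1}
    - {"x":0,"y":0,"z":0,"wx":0,"wy":0,"wz":0,"gripper":1}
    - {"x":0,"y":0,"z":0,"wx":0,"wy":0,"wz":0,"gripper":1}
    - {"x":0,"y":0,"z":0,"wx":0,"wy":0,"wz":0,"gripper":1}

```text
time: 3.25
eef_pos: [0.473, -0.3209, 0.0205]
ee_rot: [3.05, 0.752, -0.0]
force: [-0.4, 1.1, 0.4]
finger_gap: 0.355
grip_force: 0.0
```

Still closing: the gap is 0.355 and the bar corresponds to about 0.25.

>>> servo_tool:
  rows:
    - {"x":0,"y":0,"z":0,"wx":0,"wy":0,"wz":0,"gripper":1}
    - {"x":0,"y":0,"z":0,"wx":0,"wy":0,"wz":0,"gripper":1}
    - {"x":0,"y":0,"z":0,"wx":0,"wy":0,"wz":0,"gripper":1}
    - {"x":0,"y":0,"z":0,"wx":0,"wy":0,"wz":0,"gripper":1}
    - {"x":0,"y":0,"z":0,"wx":0,"wy":0,"wz":0,"gripper":1}

```text
time: 3.75
eef_pos: [0.473, -0.3209, 0.0205]
ee_rot: [3.05, 0.752, -0.0]
force: [-0.6, 0.5, -1.5]
finger_gap: 0.25
grip_force: 35.0
```

```bash
python3 go.py .4713 -.3214 .15 27.6
```

```text
t 3.75 shift units [-0.034 -0.007 -2.589] turn units [0.    0.001 0.013] yaw 27.70621566948947 F [-0.62   0.527 -1.457] gap 0.2503149247858017 q [ 0.803  0.357 -0.295  1.85   0.125  0.953 -0.635]
```

The bar is gripped at 22 mm with 35 N. Lift.

>>> servo_tool:
  rows:
    - {"x":0,"y":0,"z":-0.1,"wx":0,"wy":0,"wz":0,"gripper":1}
    - {"x":0,"y":0,"z":-0.2,"wx":0,"wy":0,"wz":0,"gripper":1}
    - {"x":0,"y":0,"z":-0.4,"wx":0,"wy":0,"wz":0,"gripper":1}
    - {"x":0,"y":0,"z":-0.4,"wx":0,"wy":0,"wz":0,"gripper":1}
    - {"x":0,"y":0,"z":-0.5,"wx":0,"wy":0,"wz":0,"gripper":1}
    - {"x":0,"y":0,"z":-0.5,"wx":0,"wy":0,"wz":0,"gripper":1}
    - {"x":0,"y":0,"z":-0.4,"wx":0,"wy":0,"wz":0,"gripper":1}
    - {"x":0,"y":0,"z":-0.2,"wx":0,"wy":0,"wz":0,"gripper":1}
    - {"x":0,"y":0,"z":-0.1,"wx":0,"wy":0,"wz":0,"gripper":1}
    - {"x":0,"y":0,"z":0,"wx":0,"wy":0,"wz":0,"gripper":1}

```text
time: 4.75
eef_pos: [0.473, -0.3209, 0.1608]
ee_rot: [3.05, 0.752, 0.0]
force: [1.0, -0.1, -1.9]
finger_gap: 0.247
grip_force: 35.0
```

```bash
python3 - <<'E'
from w import *
from go import delta
s=r.state(); c=look("w3.png",.012+s["eef_pos"][2]-.0205); T=rot(s["ee_rot"])
t=r.camera("top"); save(t,"top1.png")
hsv=cv2.cvtColor(c["img"],cv2.COLOR_RGB2HSV)
# heights of plate ends in tool frame
for p in [(310,100),(350,100),(310,250),(350,250)]: print(p,pts(c,[p])[0],(pts(c,[p])-s["eef_pos"])@T)
delta(.4801,-.0392,.16,-6.3)
E
```

```text
False [326. 345.] 1620.5 [ 0.44278273 -0.3374811   0.15227048] (array([ 0.43986392, -0.33657648]), 47.69290542602539, 25.158611297607422, -62.239112854003906)
False [326. 190.] 29753.0 [ 0.52099949 -0.29681111  0.15227048] (array([ 0.50244745, -0.30606223]), 130.33364868164062, 80.10009002685547, 27.5931339263916)
True [325. 150.] 1840.0 [ 0.53799885 -0.28730345  0.15227048] (array([ 0.53783392, -0.28726956]), 23.858287811279297, 23.61269760131836, 64.19812774658203)
(310, 100) [ 0.55488369 -0.27017261  0.15265617] [[ 0.09607674 -0.0068877   0.00811828]]
(350, 100) [ 0.56369841 -0.28703906  0.1529994 ] [[0.09603984 0.01214335 0.0077835 ]]
(310, 250) [ 0.49013624 -0.30352762  0.1567034 ] [[ 0.02324529 -0.00745548  0.00406547]]
(350, 250) [ 0.49876251 -0.32273366  0.15178624] [[0.02195349 0.01355701 0.00899187]]
t 4.85 shift units [ 2.753 -4.91  -0.006] turn units [-0.009  0.01   4.251] yaw 27.704329984235233 F [-1.124  0.092 -2.58 ] gap 0.25001012122949456 q [ 0.824  0.211 -0.31   1.725  0.068  1.218 -0.591]
```

View pics/w3.png

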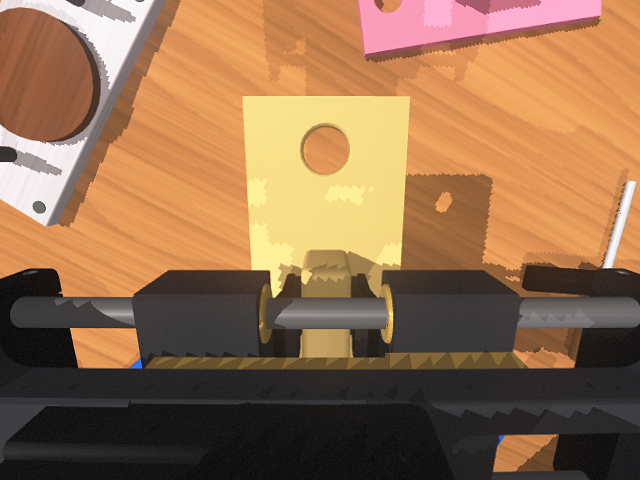

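The wrist view shows the template held level, with its near hole at (325,150). The template centre sits about 2 mm behind the TCP along tool x. Carry it over the jig.

>>> servo_tool:
  rows:
    - {"x":0.1,"y":-0.2,"z":0,"wx":0,"wy":0,"wz":0,"gripper":1}
    - {"x":0.25,"y":-0.45,"z":0,"wx":0,"wy":0,"wz":0,"gripper":1}
    - {"x":0.35,"y":-0.6,"z":0,"wx":0,"wy":0,"wz":0,"gripper":1}
    - {"x":0.35,"y":-0.65,"z":0,"wx":0,"wy":0,"wz":0,"gripper":1}
    - {"x":0.35,"y":-0.65,"z":0,"wx":0,"wy":0,"wz":0,"gripper":1}
    - {"x":0.35,"y":-0.65,"z":0,"wx":0,"wy":0,"wz":0,"gripper":1}
    - {"x":0.35,"y":-0.6,"z":0,"wx":0,"wy":0,"wz":0,"gripper":1}
    - {"x":0.35,"y":-0.55,"z":0,"wx":0,"wy":0,"wz":0,"gripper":1}
    - {"x":0.2,"y":-0.4,"z":0,"wx":0,"wy":0,"wz":0,"gripper":1}
    - {"x":0.1,"y":-0.15,"z":0,"wx":0,"wy":0,"wz":0,"gripper":1}

```text
time: 5.85
eef_pos: [0.48, -0.0364, 0.16]
ee_rot: [-3.048, -0.759, 0.002]
force: [-0.2, 0.5, -2.2]
finger_gap: 0.253
grip_force: 35.0
```

>>> servo_tool:
  rows:
    - {"x":0,"y":0,"z":0,"wx":0,"wy":0,"wz":0.2,"gripper":1}
    - {"x":0,"y":0,"z":0,"wx":0,"wy":0,"wz":0.5,"gripper":1}
    - {"x":0,"y":0,"z":0,"wx":0,"wy":0,"wz":0.6,"gripper":1}
    - {"x":0,"y":0,"z":0,"wx":0,"wy":0,"wz":0.6,"gripper":1}
    - {"x":0,"y":0,"z":0,"wx":0,"wy":0,"wz":0.6,"gripper":1}
    - {"x":0,"y":0,"z":0,"wx":0,"wy":0,"wz":0.6,"gripper":1}
    - {"x":0,"y":0,"z":0,"wx":0,"wy":0,"wz":0.6,"gripper":1}
    - {"x":0,"y":0,"z":0,"wx":0,"wy":0,"wz":0.4,"gripper":1}
    - {"x":0,"y":0,"z":0,"wx":0,"wy":0,"wz":0.15,"gripper":1}
    - {"x":0,"y":0,"z":0,"wx":0,"wy":0,"wz":0,"gripper":1}

```text
time: 6.85
eef_pos: [0.4807, -0.0413, 0.1603]
ee_rot: [3.136, -0.176, -0.001]
force: [-1.0, 0.2, -2.6]
finger_gap: 0.248
grip_force: 35.0
```

```bash
python3 go.py .4819 -.0394 .11 -6.3
```

```text
t 6.85 shift units [ 0.021 -0.042  1.005] turn units [ 0.002  0.003 -0.013] yaw -6.4071545619635994 F [-1.04   0.178 -2.561] gap 0.24809037443142623 q [ 0.553  0.03  -0.527  1.92   0.017  1.196 -1.663]
```

>>> servo_tool:
  rows:
    - {"x":0.02,"y":-0.04,"z":0.1,"wx":0,"wy":0,"wz":0,"gripper":1}
    - {"x":0,"y":0,"z":0.2,"wx":0,"wy":0,"wz":0,"gripper":1}
    - {"x":0,"y":0,"z":0.25,"wx":0,"wy":0,"wz":0,"gripper":1}
    - {"x":0,"y":0,"z":0.25,"wx":0,"wy":0,"wz":0,"gripper":1}
    - {"x":0,"y":0,"z":0.2,"wx":0,"wy":0,"wz":0,"gripper":1}
    - {"x":0,"y":0,"z":0.05,"wx":0,"wy":0,"wz":0,"gripper":1}
    - {"x":0,"y":0,"z":0,"wx":0,"wy":0,"wz":0,"gripper":1}
    - {"x":0,"y":0,"z":0,"wx":0,"wy":0,"wz":0,"gripper":1}

```text
time: 7.65
eef_pos: [0.4824, -0.0382, 0.1083]
ee_rot: [3.137, -0.172, 0.001]
force: [-0.3, 1.9, -1.6]
finger_gap: 0.249
grip_force: 35.0
```

```bash
python3 - <<'E'
from w import *
from go import delta
s=r.state(); c=look("w4.png",.012+s["eef_pos"][2]-.0205)
hsv=cv2.cvtColor(c["img"],cv2.COLOR_RGB2HSV)
d=cv2.inRange(hsv,(0,0,0),(179,255,70)); d[:60]=0; d[250:]=0;d[:,:240]=0;d[:,420:]=0
cs,_=cv2.findContours(d,cv2.RETR_EXTERNAL,cv2.CHAIN_APPROX_NONE)
for k in cs:
    if cv2.contourArea(k)>20:print(cv2.boundingRect(k))
print(onplane(c,[(325,150)],.07))
delta(.4819,-.0394,.0455,-6.3)
I=c["img"][40:300,180:480,::-1]; cv2.imwrite("pics/w4c.png",cv2.resize(I,None,fx=2,fy=2))
t=r.camera("top"); hsv,m=pale(t); m[:,:240]=0;m[:,360:]=0
cs,_=cv2.findContours(m,cv2.RETR_EXTERNAL,cv2.CHAIN_APPROX_NONE); k=max(cs,key=cv2.contourArea); print("top",rect(onplane(t,k.reshape(-1,2),s["eef_pos"][2]-.0085)))
E
```

```text
False [326. 343.] 1433.0 [ 0.44976993 -0.0347333   0.09981477] (array([ 0.44981967, -0.03483225]), 31.20570182800293, 17.874906539916992, 83.75755310058594)
False [326. 188.] 29369.0 [ 0.53682692 -0.04413233  0.09981477] (array([ 0.5290354 , -0.04330515]), 102.70939636230469, 80.23998260498047, -6.248443603515625)
True [325. 150.] 1888.5 [ 0.55532143 -0.04581298  0.09981477] (array([ 0.55488074, -0.04564243]), 24.076318740844727, 24.001415252685547, 31.953960418701172)
[[ 0.55635745 -0.04591582  0.07      ]]
t 7.7 shift units [-0.012  0.025  1.261] turn units [ 0.001 -0.007  0.001] yaw -6.295138570333835 F [-0.645 -0.946 -1.924] gap 0.24751663682702116 q [ 0.54   0.089 -0.535  1.977  0.051  1.088 -1.697]
top (array([ 0.411, -0.062]), 66.77244567871094, 13.548321723937988, -6.453437805175781)
```

View pics/w4c.png

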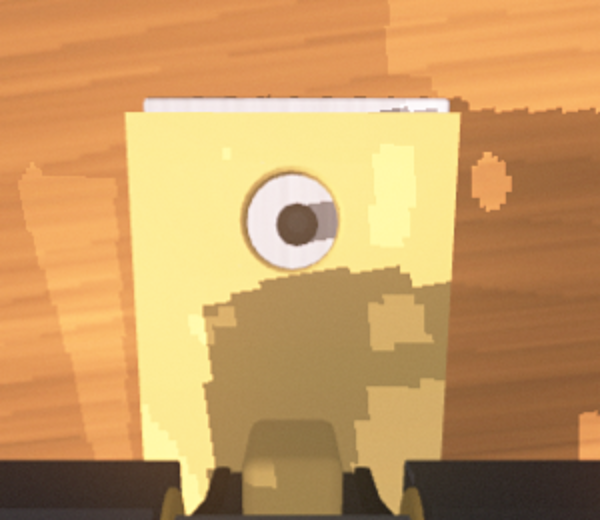

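The crop shows the pin inside the hole: hole at crop (290,218), pin at (297,224), about 2 mm off in tool y. I correct that and lower slowly.

>>> servo_tool:
  rows:
    - {"x":-0.01,"y":0.04,"z":0,"wx":0,"wy":0,"wz":0,"gripper":1}
    - {"x":0,"y":0,"z":0.1,"wx":0,"wy":0,"wz":0,"gripper":1}
    - {"x":0,"y":0,"z":0.15,"wx":0,"wy":0,"wz":0,"gripper":1}
    - {"x":0,"y":0,"z":0.15,"wx":0,"wy":0,"wz":0,"gripper":1}
    - {"x":0,"y":0,"z":0.15,"wx":0,"wy":0,"wz":0,"gripper":1}
    - {"x":0,"y":0,"z":0.15,"wx":0,"wy":0,"wz":0,"gripper":1}
    - {"x":0,"y":0,"z":0.15,"wx":0,"wy":0,"wz":0,"gripper":1}
    - {"x":0,"y":0,"z":0.15,"wx":0,"wy":0,"wz":0,"gripper":1}
    - {"x":0,"y":0,"z":0.1,"wx":0,"wy":0,"wz":0,"gripper":1}
    - {"x":0,"y":0,"z":0,"wx":0,"wy":0,"wz":0,"gripper":1}

```text
time: 8.75
eef_pos: [0.4807, -0.04, 0.0521]
ee_rot: [-3.137, 0.172, 0.003]
force: [-0.4, -0.1, -2.1]
finger_gap: 0.246
grip_force: 35.0
```

```bash
python3 - <<'E'
from w import *
from go import delta
s=r.state(); c=look("w5.png",.012+s["eef_pos"][2]-.0205)
delta(.4819,-.0402,.0455,-6.3); print(s["wrist_torque"])
I=c["img"][40:300,180:480,::-1]; cv2.imwrite("pics/w5c.png",cv2.resize(I,None,fx=2,fy=2))
E
```

```text
False [326. 343.] 1431.0 [ 0.44797639 -0.03656236  0.04363491] (array([ 0.44802161, -0.0366802 ]), 31.219768524169922, 17.904905319213867, 83.76526641845703)
False [326. 188.] 29310.5 [ 0.53504321 -0.04609333  0.04363491] (array([ 0.52725378, -0.04522103]), 102.81763458251953, 79.875732421875, -6.3754425048828125)
True [326. 150.] 1928.0 [ 0.55372503 -0.04801427  0.04363491] (array([ 0.55364258, -0.04769593]), 24.39920997619629, 24.032958984375, 57.567771911621094)
t 8.8 shift units [0.016 0.001 0.144] turn units [-0.001  0.005  0.001] yaw -6.291813782871303 F [ 0.113 -0.992 -2.195] gap 0.24703984044172703 q [ 0.527  0.163 -0.53   2.03   0.099  0.974 -1.734]
[ 0.012  0.068 -0.012]
```

View pics/w5c.png

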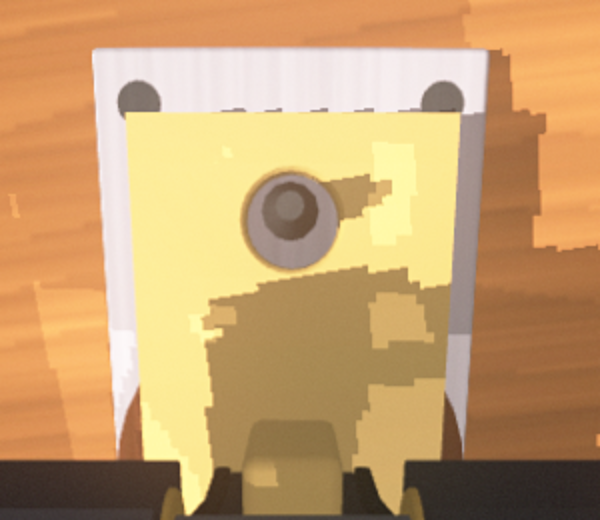

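The pin is through the hole: pin at crop (290,210), hole centre at (290,219). It is centred sideways and about 2 mm forward. I nudge x and finish lowering.

>>> servo_tool:
  rows:
    - {"x":0.03,"y":0,"z":0.03,"wx":0,"wy":0,"wz":0,"gripper":1}
    - {"x":0,"y":0,"z":0.04,"wx":0,"wy":0,"wz":0,"gripper":1}
    - {"x":0,"y":0,"z":0.03,"wx":0,"wy":0,"wz":0,"gripper":1}
    - {"x":0,"y":0,"z":0.03,"wx":0,"wy":0,"wz":0,"gripper":1}
    - {"x":0,"y":0,"z":0,"wx":0,"wy":0,"wz":0,"gripper":1}
    - {"x":0,"y":0,"z":0,"wx":0,"wy":0,"wz":0,"gripper":1}

```text
time: 9.4
eef_pos: [0.4828, -0.0403, 0.0465]
ee_rot: [3.137, -0.172, -0.0]
force: [1.2, 0.2, -0.9]
finger_gap: 0.25
grip_force: 35.0
```

>>> servo_tool:
  rows:
    - {"x":0,"y":0,"z":0.02,"wx":0,"wy":0,"wz":0,"gripper":1}
    - {"x":0,"y":0,"z":0,"wx":0,"wy":0,"wz":0,"gripper":1}
    - {"x":0,"y":0,"z":0,"wx":0,"wy":0,"wz":0,"gripper":1}

```text
time: 9.7
eef_pos: [0.4828, -0.0403, 0.0455]
ee_rot: [3.137, -0.172, 0.0]
force: [0.5, 0.1, -2.4]
finger_gap: 0.248
grip_force: 35.0
```

>>> servo_tool:
  rows:
    - {"x":0,"y":0,"z":0.02,"wx":0,"wy":0,"wz":0,"gripper":1}
    - {"x":0,"y":0,"z":0,"wx":0,"wy":0,"wz":0,"gripper":1}
    - {"x":0,"y":0,"z":0,"wx":0,"wy":0,"wz":0,"gripper":1}

```text
time: 10.0
eef_pos: [0.4829, -0.0403, 0.0455]
ee_rot: [3.136, -0.173, -0.0]
force: [-2.9, -0.3, 7.3]
finger_gap: 0.251
grip_force: 35.0
```

The upward force is now +7 N and z has stopped, so the template is seated. Release and back off.

>>> servo_tool:
  rows:
    - {"x":0,"y":0,"z":0,"wx":0,"wy":0,"wz":0,"gripper":0.3}
    - {"x":0,"y":0,"z":0,"wx":0,"wy":0,"wz":0,"gripper":0}
    - {"x":0,"y":0,"z":0,"wx":0,"wy":0,"wz":0,"gripper":-0.3}
    - {"x":0,"y":0,"z":0,"wx":0,"wy":0,"wz":0,"gripper":-0.5}
    - {"x":0,"y":0,"z":0,"wx":0,"wy":0,"wz":0,"gripper":-0.5}
    - {"x":0,"y":0,"z":0,"wx":0,"wy":0,"wz":0,"gripper":-0.5}
    - {"x":0,"y":0,"z":0,"wx":0,"wy":0,"wz":0,"gripper":-0.5}
    - {"x":0,"y":0,"z":0,"wx":0,"wy":0,"wz":0,"gripper":-0.5}

```text
time: 10.8
eef_pos: [0.4828, -0.0403, 0.0445]
ee_rot: [3.137, -0.172, -0.0]
force: [-0.3, 0.7, 0.3]
finger_gap: 0.746
grip_force: 0.0
```

>>> servo_tool:
  rows:
    - {"x":0,"y":0,"z":-0.1,"wx":0,"wy":0,"wz":0,"gripper":-0.5}
    - {"x":0,"y":0,"z":-0.2,"wx":0,"wy":0,"wz":0,"gripper":-0.5}
    - {"x":0,"y":0,"z":-0.4,"wx":0,"wy":0,"wz":0,"gripper":-0.5}
    - {"x":0,"y":0,"z":-0.5,"wx":0,"wy":0,"wz":0,"gripper":-0.5}
    - {"x":0,"y":0,"z":-0.5,"wx":0,"wy":0,"wz":0,"gripper":-0.5}
    - {"x":0,"y":0,"z":-0.5,"wx":0,"wy":0,"wz":0,"gripper":-0.5}
    - {"x":0,"y":0,"z":-0.5,"wx":0,"wy":0,"wz":0,"gripper":-0.5}
    - {"x":0,"y":0,"z":-0.3,"wx":0,"wy":0,"wz":0,"gripper":-0.5}
    - {"x":0,"y":0,"z":-0.1,"wx":0,"wy":0,"wz":0,"gripper":-0.5}
    - {"x":0,"y":0,"z":0,"wx":0,"wy":0,"wz":0,"gripper":-0.5}

```text
time: 11.8
eef_pos: [0.4833, -0.0403, 0.2005]
ee_rot: [3.136, -0.172, 0.003]
force: [-0.2, 0.1, 0.0]
finger_gap: 0.752
grip_force: 0.0
```

```bash
python3 - <<'E'
from w import *
from go import delta
c=look("w6.png",.037)
delta(.48,-.04,.2,-6.3)
for p in [(300,110),(370,110),(300,280),(360,280)]: print(p,pts(c,[p])[0])
E
```

```text
False [ 37. 210.] 8992.0 [0.53747477 0.24337105 0.037     ] (array([0.53017407, 0.24635313]), 132.32781982421875, 81.58271026611328, -23.22118377685547)
False [326. 211.] 13399.0 [ 0.50448479 -0.04259747  0.037     ] (array([ 0.49728931, -0.04201653]), 167.44261169433594, 80.62983703613281, -6.377754211425781)
True [326. 156.] 561.5 [ 0.55579853 -0.04838867  0.037     ] (array([ 0.55567236, -0.04811909]), 25.158323287963867, 24.88606071472168, 50.60237503051758)
t 11.85 shift units [-0.054  0.    -0.01 ] turn units [ 0.002 -0.001  0.001] yaw -6.292573328541542 F [-0.413 -0.45  -0.091] gap 0.7515824061663519 q [ 0.56   0.001 -0.528  1.864  0.001  1.276 -1.649]
(300, 110) [ 0.603 -0.028  0.013]
(370, 110) [ 0.597 -0.098  0.   ]
(300, 280) [ 0.436 -0.008  0.036]
(360, 280) [ 0.429 -0.07   0.037]
```

View pics/w6.png

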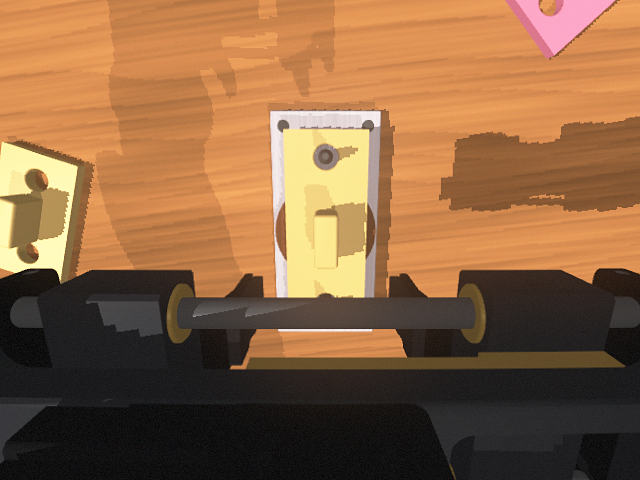

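The template lies flat, with its top at 36–37 mm and a pin visible in each hole at (326,156) and (326,298). The gripper is clear and the short template is untouched.

```bash
python3 -c "
from plant import r
print(r.hand_in())"
```

```text
the job is handed in; nothing more can be done
None
```

The long template lies flat on the walnut blank with a pin through each hole, the gripper has let go, the short template was not touched, and the job is handed in; the hand-in gave no verdict.

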